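# Set the dry-air purge valve to its marker

## Task

The analyser needs its dry-air purge set for the next run: swing the lever of the valve with the blue knob round until the lever points at the green marker clipped on that valve's own scale, then let go of it. Do not shift the marker, and leave the lever with the red knob where it is.

Things in the scene. Friction and masses are not known exactly. Their poses are not given: they have to be found in the camera images.
- blue_valve_knob (a point): Centre of the upright blue knob (20 mm diameter, 45 mm tall, foot 41 and top 86 mm above the bench), fixed on a flat steel lever 14 mm wide whose top is 41 mm high. The knob's axis is 70 mm from the lever's vertical swing axis; frame -x points outward along the lever. The lever is stiff (1.5 N at the knob), has no spring, stays where left, and stops 65 degrees either side of mid-scale.
- blue_valve_pivot (a point): Point on the vertical swing axis of the blue-knobbed lever, 40 mm above the bench, in the middle of the steel valve body fixed to the bench. Frame -x points to the middle of its scale, a white arc 70 to 100 mm from the pivot and 10 mm high, on the robot's side. A brass nozzle points to +x.
- blue_valve_mark (a point): Top centre of the blue-knobbed valve's green marker: a tab 10 mm wide, 16 mm long, top 25 mm above the bench, 95 mm from the pivot, below and outside the lever's sweep, so the lever never touches it. Clipped firmly on the scale at the angle the lever shall have, at least 40 degrees from the lever's start; frame -x points outward from the pivot through it.
- red_valve_knob (a point): Centre of the red knob of the other, otherwise identical valve (same sizes, with a green marker of its own). Not to be moved. The two valves stand 0.2 to 0.35 m apart, either one on the left.

How it is judged:
At the end, for the whole second after the job is handed in: The lever with the blue knob points at its own green marker to within 0.18 rad (about 10 degrees) and stays there (angle between the x axis of blue_valve_knob and the x axis of blue_valve_mark, either way round below 0.18 rad); the robot touches nothing.
It fails at once if the green marker of the blue-knobbed valve is shifted by more than 6 mm (distance of blue_valve_mark from where it was at the start of the episode above 0.006 m).
It fails at once if the red knob is moved by more than 10 mm (distance of red_valve_knob from where it was at the start of the episode above 0.01 m).
It also fails if it takes over 32 s, if anything falls off the work surface, if the arm or the gripper's body presses on something with over 40 N, if the wrist force passes 120 N, or if a joint passes its speed limit or range.

## Robot

A 6-joint arm with a two-finger parallel gripper is mounted at the origin on a cart in front of the work surface, level with it; the furniture and walls round the work are solid. World frame = base frame: x ahead of the robot, y to its left, z up, the work surface at z = 0. Lengths are in m, angles in rad, forces in N, time in s.
With the tool pointing down it reaches from about 0.325 to 0.9 m from the base axis. Payload 6.1 kg.
Tool frame: the origin (TCP) lies at the very end of the fingers, on their centre line; the grasp point (between the pads) lies 19 mm behind it; z points along the fingers, y is the line along which they close (so a half turn about z gives the same grasp; the last joint's range is limited). The gripper opens to 85 mm and grips with 20 to 120 N. Pads are 22 mm wide; open, the fingers measure 114 mm over their backs; the gripper's body (76 mm by 85 mm) begins 54 mm behind the grasp point. The pads swing forward as they close: fully open they stand 13 mm farther back than shut.
Start: joints at [-1.382, 0.22, 1.526, -0, 1.395, -0.126], TCP at [0.194, -0.594, 0.231] pointing down, gripper open.
Joint ranges: [-2.98, 2.98], [-0.91, 2.08], [0.09, 2.57], [-1.24, 4.39], [0.2, 2.65], [-2.68, 2.68]. Speed limits (rad/s): [2.57, 2.57, 3.01, 3.14, 3.14, 3.14].

## Interface

Orientations are given as [roll, pitch, yaw] about the fixed x, y, z axes, in that order (R = Rz(yaw) Ry(pitch) Rx(roll)).
In Python, from workcell import * gives the robot as it stands.
- The arm moves only by the tool drive_tool, never from a script. Its argument "motion" is text: rows parted by semicolons, each of 7 numbers parted by spaces: the opening in per cent of the stroke, from 0 (shut) to 100 (fully open), then the shift along the world's x, y, z in mm, then the turn, a rotation vector about the world's x, y, z in rad. A call has 1 to 5 rows; each row shifts and turns the commanded pose from where the row before left it; what a row does not reach is not made up. A row lasts 1/10 s, in which the tool goes at most 50 mm and 8.59 degrees, less where a joint would pass 70% of its speed; a pose out of reach is approached as far as the arm can. A call is refused whole if a number of a shift passes 50 or a number of a turn 0.15, either way. A call with a gripper value outside its range is refused whole. The fingers move at their own pace and stop on an object; "squeeze" is the grip in N (left out, the last holds). Time passes only in rows, so rows that do not move let the fingers close. It gives the time, the measured TCP pose, the force, the opening and the grip force at its end, in the units of the state.
- get_obs(): the state, without advancing time (a new reading comes with each control period).
- read_camera(name): name is "side" or "top"; returns the picture (480x640x3 uint8, red, green, blue); there is no depth.
- get_calibration(name): a dict with "fx", "fy", "cx", "cy" (pixels), "xyz" and "rotation" of the camera in the world. Camera axes: x right, y up, looking along -z (the intrinsics and any distortion apply to the point x, -y, -z); pixel columns grow to the right and rows downward; lengths in m; the calibration is good to about 2 mm. A picture is of the moment at which its call begins. get_calibration takes no time and is no camera call.
- hand_in(): hands the job in; it is judged then, once.
The state is a dict: "clock": time; "joint_positions": joint angles; "qd": joint speeds; "joint_torque": joint torques, N m; "tool_pos": TCP position; "tcp_rot": TCP orientation; "ft_force": force on the tool from outside, world axes, zero at the start; "torque": the same for the moment, N m; "width": opening from 0.0 (shut) to 1.0 (fully open); "grasp_force": force on a finger pad.
Only numpy, scipy, OpenCV 4.12 (cv2) and the standard library are available. Lean on these libraries where they do the work, as an engineer would, in place of code of your own. Each camera call takes 0.05 s, during which the arm holds its last target. There are 200 camera calls.

## Working session

There is one attempt and no reset: what is moved stays moved. The work goes in short steps, Python scripts to look and compute and a tool call to move; the robot and the scene stay as the last step left them, time stands still between calls to the robot, and variables do not carry over. Pictures are saved under pics/ and viewed, at most 10 in all, crops included, and the job is handed in when it is done.

Besides the shell and the picture viewer there is one more tool, called after ">>>" as name(argument=value, ...) on one line, values as JSON. drive_tool: Moves the arm, as the interface text tells. Its arguments: {"type":"object","properties":{"motion":{"type":"string"},"squeeze":{"type":"number"}},"required":["motion"]}

```bash
mkdir -p pics; python3 - <<'E'
from workcell import *
import cv2
for n in("top","side"):
    im=read_camera(n); cv2.imwrite(f"pics/{n}0.png",im[:,:,::-1]); c=get_calibration(n); print(n,c)
print(get_obs())
E
```

```text
top {'fx': 560.8867927702732, 'fy': 560.8867927702732, 'cx': 317.42064741036313, 'cy': 240.23847238696015, 'xyz': array([ 0.40951925, -0.17110949,  0.92988104]), 'rotation': array([ 0.0913777 , -0.02705226, -1.55258006])}
side {'fx': 437.267012709827, 'fy': 437.267012709827, 'cx': 320.55796160245114, 'cy': 236.60062919287031, 'xyz': array([ 0.31549885, -0.92344782,  0.38093897]), 'rotation': array([ 1.18317114e+00, -8.58336006e-04, -2.50179627e-01])}
{'clock': 0.1, 'joint_positions': array([-1.38207524e+00,  2.21173595e-01,  1.52750350e+00,  7.20158853e-08,
        1.39469128e+00, -1.26118326e-01]), 'qd': array([ 0.00083247, -0.0023092 , -0.00207832, -0.00171623,  0.00164305,
        0.00202427]), 'joint_torque': array([ 1.58756782e-03, -4.98241603e+01, -3.90546477e+01, -1.25159017e-04,
        5.62352972e-03,  9.01662958e-06]), 'tool_pos': array([ 0.19342212, -0.59374304,  0.23028872]), 'tcp_rot': array([-3.13983104e+00, -2.23429038e-04,  3.14839208e-01]), 'ft_force': array([-0.3949575 ,  1.21404375,  0.26846011]), 'torque': array([ 0.04555494, -0.00220545,  0.00424427]), 'grasp_force': 0.0, 'width': 0.9999619707131547}
```

View pics/top0.png

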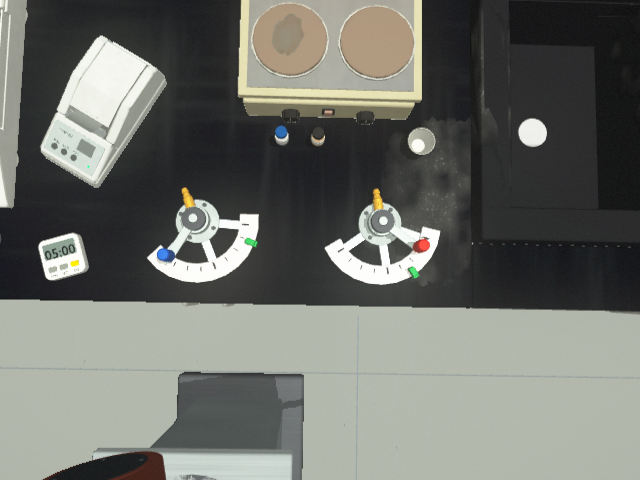

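View pics/side0.png

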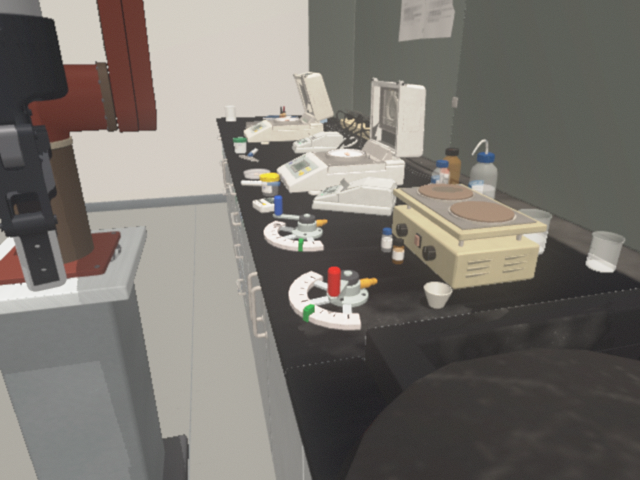

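The top view shows the blue knob at (165,255), its hub at (196,219) and its green marker at (250,243). The red knob is at (422,245), and the side view agrees. Next I locate these in world coordinates.

```bash
cat > h.py <<'E'
from workcell import *
import cv2, numpy as np
from scipy.spatial.transform import Rotation as R
def ray(n,u,v):
    c=get_calibration(n); d=np.array([(u-c["cx"])/c["fx"],-(v-c["cy"])/c["fy"],-1])
    return np.array(c["xyz"]),R.from_euler("xyz",c["rotation"]).as_matrix()@d
def onz(n,uv,z):
    o,d=ray(n,*uv); return o+d*(z-o[2])/d[2]
def blobs(im,col):
    h=cv2.cvtColor(im,cv2.COLOR_RGB2HSV)
    lo,hi={"blue":((105,150,60),(125,255,255)),"green":((50,120,50),(80,255,255)),"red":((0,180,100),(5,255,255))}[col]
    n,l,s,c=cv2.connectedComponentsWithStats(cv2.inRange(h,lo,hi))
    return [(c[i].round(1),s[i,4],s[i,:4]) for i in range(1,n) if s[i,4]>15]
E
python3 - <<'E'
from h import *
t=read_camera("top"); s=read_camera("side")
for c in("blue","green","red"):
    for n,im in(("top",t),("side",s)):
        for b in blobs(im,c): print(c,n,b[0],b[1],b[2],onz(n,b[0],{"blue":.075,"red":.075,"green":.025}[c]).round(4))
print("hub",onz("top",(193,218),.055).round(4))
cv2.imwrite("pics/crop.png",cv2.resize(t[180:300,130:280],None,fx=5,fy=5,interpolation=2)[:,:,::-1])
E
```

```text
blue top [280.7 131.3] 115 [275 126  12  12] [ 0.6573 -0.1326  0.075 ]
blue top [163.3 254.1] 126 [157 248  14  13] [0.4624 0.0405 0.075 ]
blue side [277.5 197.1] 16 [275 196   6   3] [0.4636 0.0682 0.075 ]
green top [251. 242.] 67 [245 238  13   9] [ 0.4878 -0.0868  0.025 ]
green top [413.5 272.1] 68 [409 267  10  12] [ 0.4443 -0.3507  0.025 ]
green side [300.2 243.9] 39 [299 239   4  12] [ 0.4809 -0.1072  0.025 ]
green side [307.8 311.3] 98 [304 305  10  16] [ 0.4386 -0.3648  0.025 ]
red top [423.1 244.4] 94 [418 239  11  12] [ 0.4852 -0.3555  0.075 ]
red side [334.5 277.6] 168 [329 267  11  29] [ 0.4812 -0.3609  0.075 ]
hub [0.521  0.0018 0.055 ]
```

View pics/crop.png

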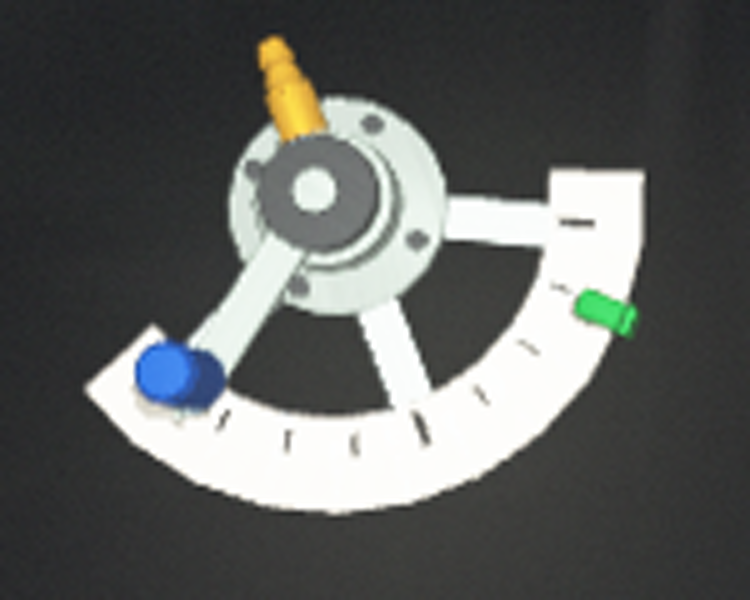

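>>> drive_tool(motion="100 13.4 31.6 0 0 0 -0.043;100 13.4 31.6 0 0 0 -0.043;100 13.4 31.6 0 0 0 -0.043;100 13.4 31.6 0 0 0 -0.043;100 13.4 31.6 0 0 0 -0.043", squeeze=25)

```text
clock: 0.7
tool_pos: [0.2608, -0.4349, 0.2311]
tcp_rot: [-3.141, -0.0, 0.098]
ft_force: [0.3, 0.3, 0.7]
width: 1.002
grasp_force: 0.0
```

>>> drive_tool(motion="100 13.4 31.6 0 0 0 -0.043;100 13.4 31.6 0 0 0 -0.043;100 13.4 31.6 0 0 0 -0.043;100 13.4 31.6 0 0 0 -0.043;100 13.4 31.6 0 0 0 -0.043")

```text
clock: 1.2
tool_pos: [0.3278, -0.2769, 0.2313]
tcp_rot: [3.141, -0.0, -0.117]
ft_force: [-0.4, -1.0, -0.4]
width: 0.999
grasp_force: 0.0
```

>>> drive_tool(motion="100 13.4 31.6 0 0 0 -0.043;100 13.4 31.6 0 0 0 -0.043;100 13.4 31.6 0 0 0 -0.043;100 13.4 31.6 0 0 0 -0.043;100 13.4 31.6 0 0 0 -0.043")

```text
clock: 1.7
tool_pos: [0.3948, -0.1189, 0.2314]
tcp_rot: [3.142, -0.0, -0.332]
ft_force: [-0.3, -0.1, -1.2]
width: 1.0
grasp_force: 0.0
```

>>> drive_tool(motion="100 13.4 31.6 0 0 0 -0.043;100 13.4 31.6 0 0 0 -0.043;100 13.4 31.6 0 0 0 -0.043;100 13.4 31.6 0 0 0 -0.043;100 13.4 31.6 0 0 0 -0.043")

```text
clock: 2.2
tool_pos: [0.4618, 0.0392, 0.2313]
tcp_rot: [-3.142, -0.0, -0.547]
ft_force: [1.2, 0.1, -0.2]
width: 0.997
grasp_force: 0.0
```

>>> drive_tool(motion="100 0 0 -30 0 0 0;100 0 0 -30 0 0 0;100 0 0 -10 0 0 0;100 0 0 0 0 0 0;100 0 0 0 0 0 0")

```text
clock: 2.7
tool_pos: [0.4621, 0.0374, 0.1624]
tcp_rot: [-3.141, -0.001, -0.546]
ft_force: [0.7, 0.1, 1.5]
width: 1.004
grasp_force: 0.0
```

```bash
python3 - <<'E'
from h import *
o=get_obs(); print(o["clock"],o["tool_pos"],o["tcp_rot"],o["joint_positions"])
t=read_camera("side"); t2=read_camera("top")
a=cv2.resize(t[130:270,210:350],(560,560)); b=cv2.resize(t2[180:300,130:250],(240,240)); 
p=np.zeros((560,800,3),np.uint8);p[:,:560]=a;p[:240,560:]=b
cv2.imwrite("pics/above.png",p[:,:,::-1])
E
```

```text
2.7 [0.46212241 0.03743627 0.16236406] [-3.14109984e+00 -1.04698634e-03 -5.45641324e-01] [-8.95055609e-02 -1.12152768e-01  2.00657176e+00 -1.97877669e-05
  1.24601665e+00  2.02693814e+00]
```

View pics/above.png

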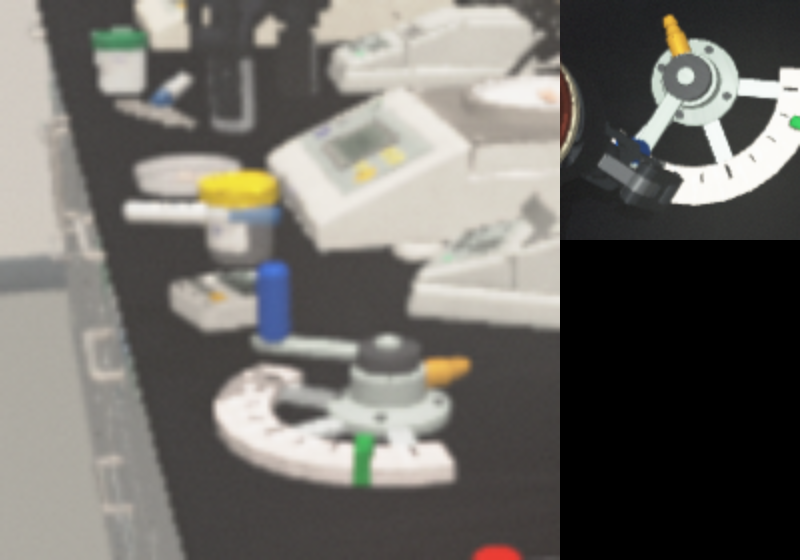

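The open fingers straddle the blue knob: its side column is about crop x 272, and the fingers sit at about 230 and 310. I go down and grip it.

>>> drive_tool(motion="100 0 0 -25 0 0 0;100 0 0 -25 0 0 0;100 0 0 -25 0 0 0;100 0 0 -20 0 0 0;100 0 0 -12 0 0 0")

```text
clock: 3.3
tool_pos: [0.4617, 0.0375, 0.054]
tcp_rot: [-3.141, -0.0, -0.546]
ft_force: [0.2, 0.1, -0.3]
width: 0.998
grasp_force: 0.0
```

>>> drive_tool(motion="50 0 0 -3 0 0 0;40 0 0 0 0 0 0;30 0 0 0 0 0 0;20 0 0 0 0 0 0;10 0 0 0 0 0 0", squeeze=25)

```text
clock: 3.8
tool_pos: [0.4624, 0.0378, 0.0524]
tcp_rot: [-3.141, -0.002, -0.545]
ft_force: [-1.0, 1.1, 3.4]
width: 0.225
grasp_force: 25.1
```

>>> drive_tool(motion="0 0 0 0 0 0 0;0 0 0 0 0 0 0;0 0 0 0 0 0 0;0 0 0 0 0 0 0;0 0 0 0 0 0 0")

```text
clock: 4.3
tool_pos: [0.4625, 0.0378, 0.0524]
tcp_rot: [-3.141, -0.002, -0.545]
ft_force: [-1.9, 0.6, 7.0]
width: 0.223
grasp_force: 25.4
```

```bash
python3 - <<'E'
import numpy as np
P=np.array([521,1.8]); a=np.radians(148.7+np.linspace(0,100.9,21)); p=P+70*np.c_[np.cos(a),np.sin(a)]
print(p[0],p[-1],np.diff(p,axis=0).round(1).tolist(),a[1]-a[0])
E
```

```text
[461.18788189  38.16633783] [496.59995669 -63.80973926] [[-3.0, -5.4], [-2.5, -5.6], [-2.0, -5.8], [-1.5, -6.0], [-0.9, -6.1], [-0.4, -6.1], [0.2, -6.2], [0.7, -6.1], [1.2, -6.0], [1.8, -5.9], [2.3, -5.7], [2.8, -5.5], [3.2, -5.2], [3.7, -4.9], [4.1, -4.6], [4.5, -4.2], [4.9, -3.8], [5.2, -3.4], [5.4, -2.9], [5.7, -2.4]] 0.08805186076311378
```

Gripped, so I swing along the arc and watch the force.

>>> drive_tool(motion="0 -3 -5.4 0 0 0 0.088;0 -2.5 -5.6 0 0 0 0.088;0 -2 -5.8 0 0 0 0.088;0 -1.5 -6 0 0 0 0.088;0 -0.9 -6.1 0 0 0 0.088")

```text
clock: 4.8
tool_pos: [0.4544, 0.0086, 0.0525]
tcp_rot: [-3.141, -0.006, -0.102]
ft_force: [8.9, 2.5, -4.4]
width: 0.223
grasp_force: 24.5
```

>>> drive_tool(motion="0 0.6 -6.1 0 0 0 0.088;0 0.7 -6.2 0 0 0 0.088;0 0.9 -6.1 0 0 0 0.088;0 1.4 -6 0 0 0 0.088;0 1.8 -5.9 0 0 0 0.088")

```text
clock: 5.3
tool_pos: [0.4596, -0.0209, 0.0525]
tcp_rot: [3.141, -0.006, 0.338]
ft_force: [8.5, 7.5, -2.1]
width: 0.225
grasp_force: 24.7
```

>>> drive_tool(motion="0 2.3 -5.7 0 0 0 0.088;0 2.8 -5.5 0 0 0 0.088;0 3.2 -5.2 0 0 0 0.088;0 3.7 -4.9 0 0 0 0.088;0 4.1 -4.6 0 0 0 0.088")

```text
clock: 5.8
tool_pos: [0.4765, -0.0451, 0.0524]
tcp_rot: [3.14, -0.008, 0.777]
ft_force: [11.7, 16.8, -3.0]
width: 0.225
grasp_force: 24.7
```

>>> drive_tool(motion="0 4.5 -4.2 0 0 0 0.088;0 4.9 -3.8 0 0 0 0.088;0 5.2 -3.4 0 0 0 0.088;0 5.4 -2.9 0 0 0 0.088;0 5.7 -2.4 0 0 0 0.088")

```text
clock: 6.3
tool_pos: [0.5015, -0.0596, 0.0523]
tcp_rot: [3.139, -0.009, 1.217]
ft_force: [7.7, 22.5, 2.8]
width: 0.223
grasp_force: 25.4
```

>>> drive_tool(motion="0 0 0 0 0 0 0;0 0 0 0 0 0 0")

```text
clock: 6.5
tool_pos: [0.5017, -0.0597, 0.0524]
tcp_rot: [3.139, -0.009, 1.214]
ft_force: [9.7, 20.2, 1.6]
width: 0.228
grasp_force: 25.2
```

```bash
python3 - <<'E'
from h import *
t=read_camera("top")
for c in("blue","green"): print(c,[(b[0],b[1],onz("top",b[0],.086 if c=="blue" else .025).round(4)) for b in blobs(t,c)])
cv2.imwrite("pics/end.png",cv2.resize(t[180:300,130:280],None,fx=5,fy=5,interpolation=2)[:,:,::-1])
E
```

```text
blue [(array([280.6, 131.3]), np.int32(113), array([ 0.6541, -0.1329,  0.086 ]))]
green [(array([252.7, 242.7]), np.int32(57), array([ 0.4867, -0.0896,  0.025 ])), (array([413.4, 272.1]), np.int32(69), array([ 0.4443, -0.3505,  0.025 ]))]
```

View pics/end.png

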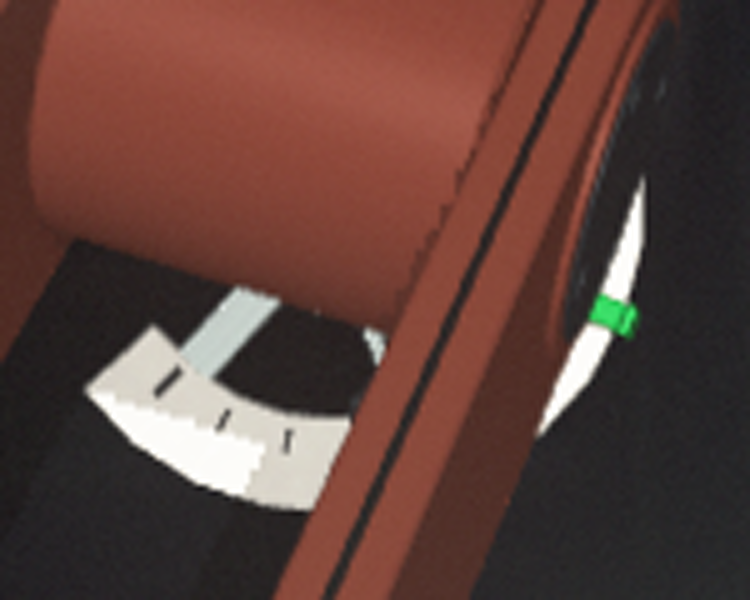

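>>> drive_tool(motion="40 0 0 0 0 0 0;60 0 0 0 0 0 0;80 0 0 0 0 0 0;80 0 0 0 0 0 0;80 0 0 10 0 0 0")

```text
clock: 7.05
tool_pos: [0.4974, -0.0641, 0.0603]
tcp_rot: [-3.138, 0.0, 1.214]
ft_force: [-0.1, 0.6, 1.5]
width: 0.799
grasp_force: 0.0
```

>>> drive_tool(motion="80 0 0 25 0 0 0;80 0 0 30 0 0 0;80 0 0 40 0 0 0;80 0 0 40 0 0 0;80 0 0 40 0 0 0")

```text
clock: 7.55
tool_pos: [0.4985, -0.0643, 0.2387]
tcp_rot: [3.141, 0.0, 1.214]
ft_force: [0.8, 0.7, -0.6]
width: 0.801
grasp_force: 0.0
```

>>> drive_tool(motion="80 -10 40 0 0 0 0;80 -10 40 0 0 0 0;80 -10 40 0 0 0 0;80 -10 40 0 0 0 0;80 -10 40 0 0 0 0")

```text
clock: 8.05
tool_pos: [0.4483, 0.1371, 0.2373]
tcp_rot: [3.14, -0.001, 1.214]
ft_force: [0.2, 0.6, -0.5]
width: 0.801
grasp_force: 0.0
```

>>> drive_tool(motion="80 -10 40 0 0 0 0;80 -10 40 0 0 0 0;80 -10 40 0 0 0 0;80 0 0 0 0 0 0;80 0 0 0 0 0 0")

```text
clock: 8.55
tool_pos: [0.4185, 0.2563, 0.2368]
tcp_rot: [3.141, 0.0, 1.217]
ft_force: [-0.3, 0.3, -0.4]
width: 0.796
grasp_force: 0.0
```

```bash
python3 - <<'E'
from h import *
t=read_camera("top")
for c in("blue","green","red"): print(c,[(b[0],b[1],onz("top",b[0],.025 if c=="green" else .086).round(4)) for b in blobs(t,c)])
cv2.imwrite("pics/end2.png",cv2.resize(t[180:300,130:280],None,fx=5,fy=5,interpolation=2)[:,:,::-1])
E
```

```text
blue [(array([280.6, 131.3]), np.int32(113), array([ 0.6541, -0.1329,  0.086 ])), (array([231.7, 229.8]), np.int32(123), array([ 0.5004, -0.063 ,  0.086 ]))]
green [(array([251.2, 242.1]), np.int32(69), array([ 0.4877, -0.0872,  0.025 ])), (array([413.3, 272.1]), np.int32(71), array([ 0.4443, -0.3503,  0.025 ]))]
red [(array([423. , 244.7]), np.int32(105), array([ 0.4838, -0.353 ,  0.086 ]))]
```

View pics/end2.png

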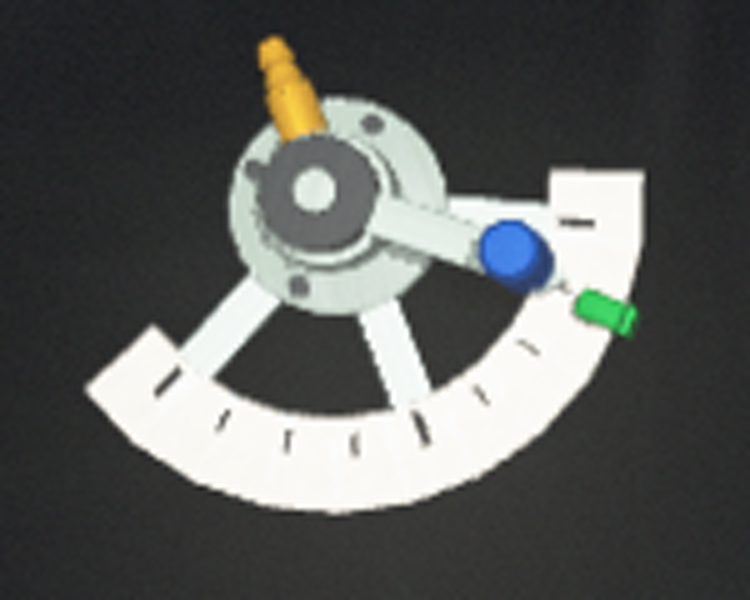

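The blue knob is at crop (515,253), free of the gripper. Its lever points at the unmoved green marker at (605,312), about 3° off. The red knob has not moved.

```bash
python3 -c "
from workcell import *
print(hand_in())"
```

```text
the job is handed in; nothing more can be done
None
```

I swung the blue-knobbed lever to about 3° from its green marker (10° allowed), let go and handed the job in at about 8.6 s of 32 s; the marker and the red lever did not move, and no verdict came back.

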